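Put a hinge away in the sprung-lid hardware box

ROBOT

A 6-joint arm with a two-finger parallel gripper is mounted at the origin on a cart in front of the work surface, level with it; the furniture and walls round the work are solid. World frame = base frame: x ahead of the robot, y to its left, z up, the work surface at z = 0. Lengths are in m, angles in degrees, forces in N, time in s.
With the tool pointing down it reaches from about 0.375 to 0.925 m from the base axis. Payload 5.7 kg.
Tool frame: the origin (TCP) lies midway between the tips of the shut fingers; the grasp point (between the pads) lies 19 mm behind it; y points along the fingers, z is the direction in which the jaws open and shut, and the axes are right-handed (so a half turn about y gives the same grasp; the last joint's range is limited). The gripper opens to 88 mm and grips with 3 to 60 N. Pads are 20 mm wide; open, the fingers measure 115 mm over their backs; the gripper's body (75 mm by 178 mm) begins 61 mm behind the grasp point.
Start: joints at [58.493, 20.558, 86.54, -0, 72.909, -6.595], TCP at [0.253, 0.544, 0.223] pointing down, gripper open.
Joint ranges: [-170.27, 170.27], [-57.76, 135], [12.27, 136.19], [-55.21, 235.2], [11.17, 155.16], [-170.74, 170.74]. Speed limits (degrees/s): [136.94, 136.94, 180, 180, 180, 180].

INTERFACE

Orientations are given as [roll, pitch, yaw] about the fixed x, y, z axes, in that order (R = Rz(yaw) Ry(pitch) Rx(roll)).
In Python, from cell import r gives the robot as it stands. Calls block until the motion is done:
- r.goto(position, orientation): joint-space move of the TCP to a pose.
- r.move_linear(position, rotation=None, velocity=0.15, until_force=None): straight line of the TCP; rotation=None keeps the orientation; velocity is the mean speed in m/s. With until_force (N) it stops when the force on the tool has changed by that much, and returns True; else False.
- r.move_joints(angles): joint-space move.
- r.open_gripper() and r.close_gripper(squeeze=None): open the fingers fully, or close them until they stop; squeeze is the grip in N (None keeps the last).
- r.sleep(seconds).
- r.ik(position, orientation): joint angles nearest the present ones, or None.
- r.get_obs(): the state.
- r.camera(name): name is "scene" or "top" or "wrist"; returns the picture (384x512x3 uint8, blue, green, red); there is no depth.
- r.camera_params(name): a dict with "camera_matrix" (3x3 intrinsics, pixels), "R" (3x3) and "t" (3): a world point X has camera coordinates R X + t. Camera axes: x right, y down, z forward; pixel columns grow to the right and rows downward; lengths in m; the calibration is good to about 2 mm. A picture is of the moment at which its call begins: read the wrist's pose just before it. camera_params takes no time and is no camera call; for the wrist camera it gives the pose at the moment of the call.
A pose or a line that the arm cannot do raises r.MotionError and nothing moves.
- r.sign_off(): hands the job in, once; it reports no verdict.
The state is a dict: "time_s": time; "q": joint angles; "dq": joint speeds; "tau": joint torques, N m; "tcp_pos": TCP position; "orientation": TCP orientation; "ft_force": force on the tool from outside, world axes, zero at the start; "torque": the same for the moment, N m; "width": finger opening in m.
Only numpy, scipy, OpenCV 4.12 (cv2) and the standard library are available. Lean on these libraries where they do the work, as an engineer would, in place of code of your own. Each camera call takes 0.05 s, during which the arm holds its last target.

TASK

Press the red thumb latch so that the hardware box springs open, lower the loose cup hinge into the box and let it go lying flat on its floor, then push the lid down until it snaps shut and stays shut. Feel for the latch and the lid and never lean on the box with more than a firm thumb's 25 N, and leave the cork block, the sanding block and the blue tape where they are.

Things in the scene. Friction and masses are not known exactly. Their poses are not given: they have to be found in the camera images.
- base_board: Plywood board 240 (x) x 180 (y) x 12 mm screwed to the bench; origin at the centre of its underside, +x from the red latch to the lid's hinge, z up. The box on it rests on rubber packing of unknown thickness h, 0 to 18 mm, NOT measured: every height above the board below includes + h. Box and board hold firm; the robot must not push on them (lid and latch too) with over 25 N.
- box_place (a point): Point on the board's top face under the centre of the grey open-topped box (axes as the board's). Box outside 150 (x) x 140 (y) mm, walls 4 mm thick. Heights above this point: inner floor 4 + h, wall rim 40 + h, top face of the shut white lid 45 + h mm (h: see base_board).
- latch_place (a point): Point on the board's top face under the middle of the red latch's press pad (axes as the board's). Pad 36 (x) x 44 (y) mm, its top 34 + h mm above this point (h: see base_board). Just behind it (x from +18 to +30 mm) stands the hook's post, up to 59 + h high, which holds down the lid's front lip.
- hinge_line (a point): Point on the board's top face under the middle of the lid's hinge line, which runs along the board's y, 40 + h mm above this point (h: see base_board). White lid 140 mm wide, 5 mm thick above the hinge line when shut; it reaches 152 mm from the hinge line towards -x, its 56 mm wide lip 159 mm.
- latch (a joint): Red latch's rocking angle, rad: 0 at rest, grows as the pad is pressed, hard stop at 0.26. Sprung: 3 to 5 N on the pad starts it; the lid is let go near 0.13, about 4 mm down, at 5 to 10 N (least force when pressed on the outer half, away from the post); the stop is 8 mm down. It also rocks back when the lid's lip is pushed down over the sloped hook, then springs home to 0.
- box_lid (a joint): Lid angle, rad: 0 pressed down on the rim, 0.01 shut and held by the hook, 1.45 wide open, nearly upright. A spring opens it (about 2 N at the free end) and keeps it open. To shut it, push it over from its outer side (+x side when open) near the free end, then press down 15 to 45 mm from the free end: the lip passes the hook at 8 to 12 N; go on till it meets the rim.
- hinge_arm_centre (a point): Where to grip the loose grey steel cup hinge (82 x 52 x 13 mm, 75 g): middle of its 16 mm wide, 10 mm high straight arm, 5 mm above its underside. x runs along the arm away from the round cup (35 mm across, 11 high, centred 35 mm towards -x, with a 52 mm wide flange); pinch the arm across y. The arm ends 29 mm towards +x.
- cup_hinge: The same cup hinge; origin at the centre of its underside, 12 mm towards -x of the gripping point.
- cork_block: Brown cork block 58 x 100 x 34 mm, origin at the centre of its underside; leave alone.
- sanding_block: Black sanding block 64 x 115 x 43 mm, origin at the centre of its underside; leave alone.
- blue_tape: Roll of blue tape 100 mm across, 24 mm high, origin at the centre of its underside; leave alone.
There are look-alikes about, which are no part of the job. What is shaped like the cup_hinge but turquoise or yellow is not meant.

How it is judged (in metres and radians):
On the way, in this order (a step that is already met when the one before it is completed fails the run):
1. the lid has sprung open (value of joint box_lid above 1.2 rad), for 0.2 s.
2. the hinge, still in the grip, is lowered down inside the open box (x of hinge_arm_centre in the frame of base_board between -0.04 and 0.085 m and y of hinge_arm_centre in the frame of base_board between -0.06 and 0.06 m and z of hinge_arm_centre in the frame of base_board between 0.01 and 0.06 m and contact force between the fingers and cup_hinge above 0.5 N and value of joint box_lid above 1 rad), for 0.04 s.
3. the hinge lies flat in the open box, let go (x of hinge_arm_centre in the frame of base_board between -0.04 and 0.085 m and y of hinge_arm_centre in the frame of base_board between -0.06 and 0.06 m and z of hinge_arm_centre in the frame of base_board between 0.01 and 0.06 m and angle between hinge_arm_centre's own z axis and vertical below 0.25 rad and contact force between the fingers and cup_hinge below 0.05 N and value of joint box_lid above 1 rad), for 0.2 s.
At the end, for the whole second after the job is handed in: The hinge lies flat (within 0.25 rad) and still in the box, and the lid is shut (below 0.03 rad, about 4 mm at the front edge) and held there by the latch, whose hook has sprung home (latch below 0.05 rad) (x of hinge_arm_centre in the frame of base_board between -0.04 and 0.085 m and y of hinge_arm_centre in the frame of base_board between -0.06 and 0.06 m and z of hinge_arm_centre in the frame of base_board between 0.01 and 0.06 m and angle between hinge_arm_centre's own z axis and vertical below 0.25 rad and value of joint box_lid below 0.03 rad and value of joint latch below 0.05 rad and linear speed of cup_hinge below 0.02 m/s); the robot touches nothing.
It fails at once if the robot pushes on the board, box, lid or latch with more than 25 N (contact force between any of the fingers, the arm and base_board above 25 N).
It fails at once if a bystander (cork block, sanding block, blue tape) is moved by more than 3 cm (distance of any of cork_block, sanding_block, blue_tape from where it was at the start of the episode above 0.03 m).
It also fails if it takes over 72 s, if anything falls off the work surface, if the arm or the gripper's body presses on something with over 40 N, if the wrist force passes 120 N, or if a joint passes its speed limit or range.

## Working session

There is one attempt and no reset: what is moved stays moved. The work goes in short steps, each a Python script; the robot and the scene stay as the last script left them, time stands still between calls to the robot, and variables do not carry over. Pictures are saved under pics/ and viewed, and the job is handed in when it is done.

```bash
ls; mkdir -p pics
python3 - <<'E'
from cell import r
import cv2,json
for n in ("scene","top","wrist"):
    im=r.camera(n); cv2.imwrite(f"pics/{n}0.png",im)
    p=r.camera_params(n); print(n,p)
o=r.get_obs(); print(o)
E
```

```text
pics
scene {'camera_matrix': array([[395.92511014,   0.        , 250.38572972],
       [  0.        , 395.92511014, 191.18512848],
       [  0.        ,   0.        ,   1.        ]]), 'R': array([[ 0.79041218, -0.61231429,  0.01788302],
       [-0.29602232, -0.40735602, -0.86396288],
       [ 0.53630157,  0.67759301, -0.50323785]]), 't': array([-0.35579512,  0.19271218,  1.03253809])}
top {'camera_matrix': array([[372.72644788,   0.        , 258.68773258],
       [  0.        , 372.72644788, 191.94626502],
       [  0.        ,   0.        ,   1.        ]]), 'R': array([[-0.0081605 , -0.99991446,  0.01022194],
       [-0.99713257,  0.00736786, -0.07531508],
       [ 0.07523332, -0.01080724, -0.99710739]]), 't': array([-9.73914156e-04,  4.69216091e-01,  1.11319964e+00])}
wrist {'camera_matrix': array([[332.43013237,   0.        , 260.44791433],
       [  0.        , 332.43013237, 196.47359185],
       [  0.        ,   0.        ,   1.        ]]), 'R': array([[ 0.42201163,  0.90658987, -0.0009918 ],
       [ 0.86442724, -0.40205497,  0.30185651],
       [ 0.2732613 , -0.1282443 , -0.95335285]]), 't': array([-0.59925742, -0.03694202,  0.39190462])}
{'time_s': 0.15, 'q': array([ 5.84938974e+01,  2.05883199e+01,  8.65862712e+01,  7.00573357e-04,
        7.29073960e+01, -6.59471968e+00]), 'dq': array([ 0.12697072, -0.11641528, -0.18074173,  0.0319589 ,  0.04123276,
        0.0156889 ]), 'tau': array([-1.74468946e-04, -5.15762186e+01, -2.71006322e+01,  6.74512214e-02,
        3.06519284e-02, -6.91164382e-05]), 'tcp_pos': array([0.25244608, 0.5437081 , 0.22199395]), 'orientation': array([-9.00813677e+01,  1.00807521e-02, -2.49115965e+01]), 'ft_force': array([ 0.20555712, -0.21089005, -0.55840375]), 'torque': array([0.03729488, 0.01185723, 0.00255555]), 'width': 0.0877493737833704}
```

View pics/scene0.png

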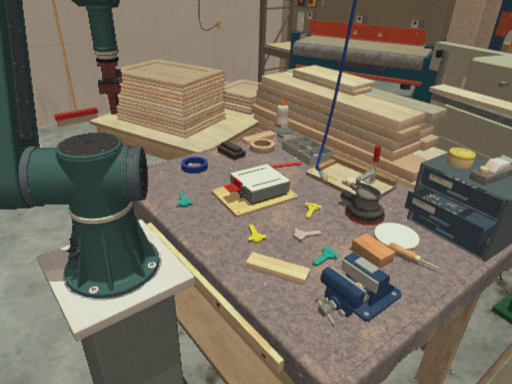

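View pics/top0.png

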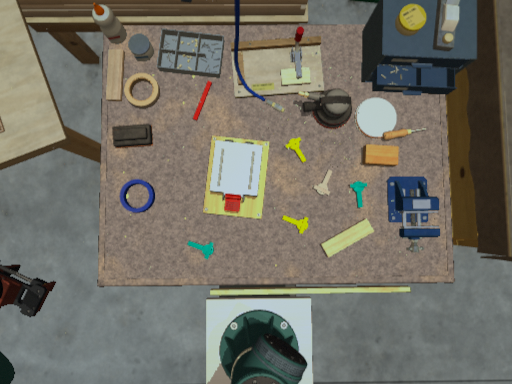

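View pics/wrist0.png

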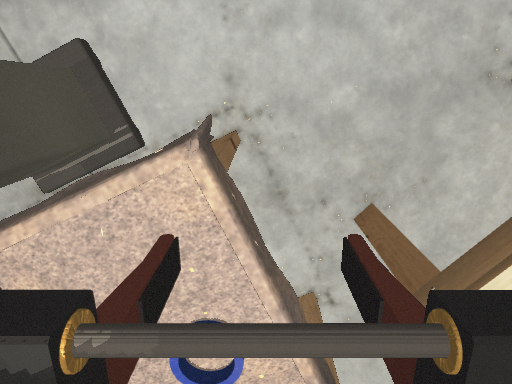

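The scene contains five cup-hinge shapes in the top view: turquoise (201,249) and (359,194), yellow (295,150) and (297,224), and one greyish at (323,183). By the description the greyish one is the target. I'll check it in a close crop.

```bash
cat > h.py <<'E'
import numpy as np, cv2
def ray(p,uv):
    K,R,t=p["camera_matrix"],np.array(p["R"]),np.array(p["t"])
    d=R.T@np.linalg.solve(K,[uv[0],uv[1],1]); return -R.T@t,d
def onz(p,uv,z):
    c,d=ray(p,uv); return c+d*(z-c[2])/d[2]
def proj(p,X):
    x=p["camera_matrix"]@(p["R"]@np.asarray(X,float)+p["t"]); return x[:2]/x[2]
E
python3 - <<'E'
import cv2,numpy as np
from cell import r
from h import *
im=cv2.imread("pics/top0.png")
a=cv2.resize(im[165:205,300:345],None,fx=8,fy=8,interpolation=cv2.INTER_CUBIC)
b=cv2.resize(im[130:225,198:278],None,fx=5,fy=5,interpolation=cv2.INTER_CUBIC)
H=max(a.shape[0],b.shape[0]);o=np.zeros((H,a.shape[1]+b.shape[1],3),np.uint8);o[:a.shape[0],:a.shape[1]]=a;o[:b.shape[0],a.shape[1]:]=b
cv2.imwrite("pics/crop1.png",o)
p=r.camera_params("top")
for n,uv in dict(hinge=(323,183),latch=(233,203),tape=(137,196),sand=(132,135),cork=(381,155)).items(): print(n,onz(p,uv,0.01))
E
```

```text
hinge [ 0.49582331 -0.2021055   0.01      ]
latch [0.43659042 0.07381337 0.01      ]
tape [0.46014392 0.36559882 0.01      ]
sand [0.64852687 0.38402346 0.01      ]
cork [ 0.58140865 -0.38339334  0.01      ]
```

View pics/crop1.png

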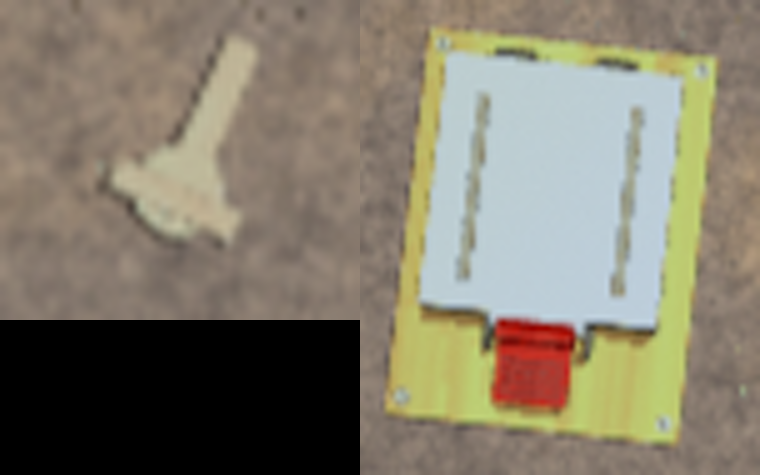

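The crop shows a neutral grey hinge with its cup at the lower left and its arm to the upper right, so that is the target. The box's red latch faces the robot. Next I'll get the board pose from the mask.

Run:
```python
import cv2,numpy as np
from cell import r
from h import *
im=cv2.imread("pics/top0.png"); p=r.camera_params("top")
hsv=cv2.cvtColor(im,cv2.COLOR_BGR2HSV)
roi=np.zeros(im.shape[:2],np.uint8);roi[130:225,198:278]=255
m=((hsv[...,1]>90)&(roi>0)).astype(np.uint8)*255
m|=((hsv[...,2]>190)&(roi>0)).astype(np.uint8)*255
m=cv2.morphologyEx(m,cv2.MORPH_OPEN,np.ones((3,3)));m=cv2.morphologyEx(m,cv2.MORPH_CLOSE,np.ones((7,7)))
c=max(cv2.findContours(m,0,2)[0],key=cv2.contourArea);c=cv2.convexHull(c)
W=np.array([onz(p,q,0.012)[:2] for q in c[:,0]+0.0]).astype(np.float32)
rc=cv2.minAreaRect(W*1000);print(rc); print(np.int32(cv2.boxPoints(rc)))
red=((hsv[...,1]>150)&((hsv[...,0]<8)|(hsv[...,0]>172))&(roi>0))
ys,xs=np.nonzero(red);print(xs.min(),xs.max(),ys.min(),ys.max(),[onz(p,(xs.mean(),ys.mean()),z) for z in(.046,.06)])
pw=r.camera_params("wrist");C=-pw["R"].T@pw["t"];o=r.get_obs();print("cam",C,C-o["tcp_pos"], pw["R"][2])
# hinge
roi[:]=0;roi[165:205,300:345]=255
bg=np.median(im[165:205,300:345].reshape(-1,3),0)
m=((np.abs(im.astype(int)-bg).sum(2)>90)&(im.sum(2)>bg.sum())&(roi>0)).astype(np.uint8)
c=max(cv2.findContours(m,0,2)[0],key=cv2.contourArea)
W=np.array([onz(p,q,0.008)[:2] for q in c[:,0]+0.0]).astype(np.float32)
print(cv2.minAreaRect(W*1000),(W*1000).astype(int).tolist())
```

```text
((517.0760498046875, 64.44113159179688), (179.8129425048828, 239.58474731445312), 83.33769989013672)
[[387 -10]
 [625 -38]
 [646 139]
 [408 167]]
225 240 194 210 [array([0.43764174, 0.07406907, 0.046     ]), array([0.43696004, 0.07322258, 0.06      ])]
cam [0.17773492 0.57868752 0.38418023] [-0.07471116  0.03497942  0.16218628] [ 0.2732613  -0.1282443  -0.95335285]
((494.633544921875, -215.13333129882812), (47.80545425415039, 73.54927062988281), 46.405452728271484) [[536, -221], [533, -218], [529, -218], [526, -215], [523, -215], [520, -212], [517, -212], [514, -209], [511, -208], [508, -205], [505, -205], [502, -202], [499, -202], [492, -196], [496, -193], [486, -183], [490, -180], [490, -177], [486, -177], [483, -174], [480, -177], [480, -180], [477, -183], [474, -183], [465, -192], [465, -201], [468, -204], [468, -211], [462, -217], [465, -217], [468, -220], [471, -220], [471, -217], [474, -214], [483, -214], [486, -211], [495, -211], [499, -214], [505, -214], [508, -218], [511, -218], [514, -221], [517, -221], [520, -224], [526, -224], [529, -227], [532, -227], [536, -224]]
```

```bash
cat >> h.py <<'E'
YB=-6.66
def setb(c,yaw):
    global BC,YB; BC=np.array(c);YB=yaw
BC=np.array([0.5171,0.0644])
def b2w(x,y=0.):
    a=np.radians(YB); return BC+np.array([np.cos(a)*x-np.sin(a)*y,np.sin(a)*x+np.cos(a)*y])
def w2b(w):
    a=np.radians(YB); d=np.asarray(w)[:2]-BC; return np.array([np.cos(a)*d[0]+np.sin(a)*d[1],-np.sin(a)*d[0]+np.cos(a)*d[1]])
E
python3 - <<'E'
import cv2,numpy as np
from cell import r
from h import *
print(b2w(-.0965))
x,y=b2w(-.0965)
for t in (0,-10,10):
  # tilt check
  print(t, r.ik([x,y,.06],[-90,0,YB]))
r.close_gripper(10)
r.goto([x,y,.17],[-90,0,YB])
print(r.get_obs()["time_s"],r.get_obs()["tcp_pos"])
p=r.camera_params("wrist");np.savez("pics/w1.npz",**p)
cv2.imwrite("pics/w1.png",r.camera("wrist"))
for n in ("top","scene"): cv2.imwrite(f"pics/{n}1.png",r.camera(n))
E
```

```text
[0.4212512  0.07559181]
0 [  0.90892035  20.62317806 117.31893399   0.          42.05788795
 -82.43107965]
-10 [  0.90892035  20.62317806 117.31893399   0.          42.05788795
 -82.43107965]
10 [  0.90892035  20.62317806 117.31893399   0.          42.05788795
 -82.43107965]
3.3083 [0.4215996  0.07609428 0.17017676]
```

View pics/w1.png

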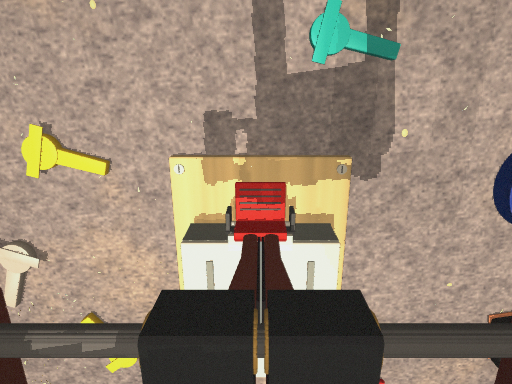

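Run:
```python
import numpy as np
from cell import r
from h import *
o=r.get_obs();print(o["tcp_pos"],o["orientation"],o["q"])
p=np.load("pics/w1.npz");C=-p["R"].T@p["t"];print(C,p["R"])
for q in ((171,156),(350,156)): w=onz(p,q,.012);print(w,w2b(w))
print(proj(p,o["tcp_pos"]))
# front corners expected
for b in ((-.12,.09),(-.12,-.09)): print(proj(p,[*b2w(*b),.012]))
# latch red front corner rows, seams
for q in ((236,183),(285,183),(236,235),(285,235),(183,241),(339,241)):
  for z in(.046,.057,.064): print(q,z,w2b(onz(p,q,z)).round(4))
for ps in ([0.42,0.076,.06],):
  for rpy in ([-90,0,YB],[-90,180,YB+180],[90,180,YB],[90,0,YB+180]): print(r.ik(ps,rpy))
```

```text
[0.42148038 0.07619794 0.17008886] [-8.99916923e+01 -1.63814390e-02 -6.60114035e+00] [ 9.85101148e-01  9.99834828e+00  1.10527498e+02  7.05060855e-03
  5.94568190e+01 -8.24173418e+01]
[0.33945117 0.08533898 0.33228166] [[ 1.16433715e-01  9.93198232e-01  6.79379817e-04]
 [ 9.46606888e-01 -1.11178758e-01  3.02613091e-01]
 [ 3.00630320e-01 -3.45912608e-02 -9.53113244e-01]]
[ 0.38928229 -0.00791708  0.012     ] [-0.11856803 -0.08665304]
[0.40958817 0.16510371 0.012     ] [-0.11846568  0.08755521]
[261.11791843 251.24282859]
[352.64278077 154.43589556]
[167.43457047 154.54319362]
(236, 183) 0.046 [-0.1006 -0.0215]
(236, 183) 0.057 [-0.1036 -0.0206]
(236, 183) 0.064 [-0.1055 -0.0201]
(285, 183) 0.046 [-0.1006  0.0223]
(285, 183) 0.057 [-0.1036  0.0214]
(285, 183) 0.064 [-0.1055  0.0209]
(236, 235) 0.046 [-0.0501 -0.0226]
(236, 235) 0.057 [-0.055  -0.0217]
(236, 235) 0.064 [-0.0582 -0.0212]
(285, 235) 0.046 [-0.05    0.0234]
(285, 235) 0.057 [-0.055   0.0225]
(285, 235) 0.064 [-0.0581  0.0219]
(183, 241) 0.046 [-0.044  -0.0727]
(183, 241) 0.057 [-0.0491 -0.0699]
(183, 241) 0.064 [-0.0524 -0.0682]
(339, 241) 0.046 [-0.0438  0.0745]
(339, 241) 0.057 [-0.049   0.0716]
(339, 241) 0.064 [-0.0523  0.0698]
[  0.96714044  20.55484349 117.45824233   0.          41.98691418
 -82.37285956]
None
[  0.96714044  20.55484349 117.45824233   0.          41.98691418
  97.62714044]
None
```

Run:
```python
import numpy as np,cv2
from cell import r
from h import *
x,y=b2w(-.091,0.0)
r.move_linear([x,y,.08],velocity=.15)
f=r.move_linear([x,y,.038],velocity=.02,until_force=2)
o=r.get_obs();z0=o["tcp_pos"][2];print(f,z0,"h",z0-.046,o["ft_force"],o["time_s"])
hit=r.move_linear([x,y,z0-.0055],velocity=.012,until_force=12)
o=r.get_obs();print(hit,o["tcp_pos"],o["ft_force"],o["time_s"])
cv2.imwrite("pics/s2.png",r.camera("scene"))
```

```text
True 0.056123480720902605 h 0.010123480720902606 [0.07972533 0.35641175 2.05394019] 5.4167
False [0.42295151 0.0753017  0.05038002] [-7.04570545  2.57129662 10.6682947 ] 6.0417
```

View pics/s2.png

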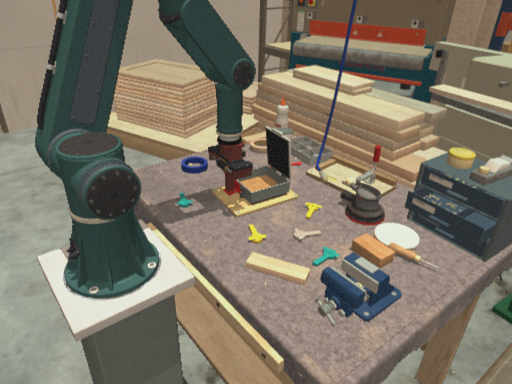

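The scene picture shows the lid standing nearly upright at about (280,150) with the box open, so the latch released. The touch on the pad gives h of about 10 mm. Next is the loose hinge, with a close look on arrival.

Run:
```python
import numpy as np,cv2
from cell import r
from h import *
x,y=b2w(-.091,0.0)
r.move_linear([x-.005,y,.16],velocity=.2)
r.open_gripper()
r.goto([.503,-.207,.15],[-90,0,-24])
p=r.camera_params("wrist");np.savez("pics/w3.npz",**p)
im=r.camera("wrist");cv2.imwrite("pics/w3.png",im)
print(r.get_obs()["time_s"],proj(p,[.51,-.21,.01]))
```

```text
9.3417 [259.40242677 192.02840837]
```

View pics/w3.png

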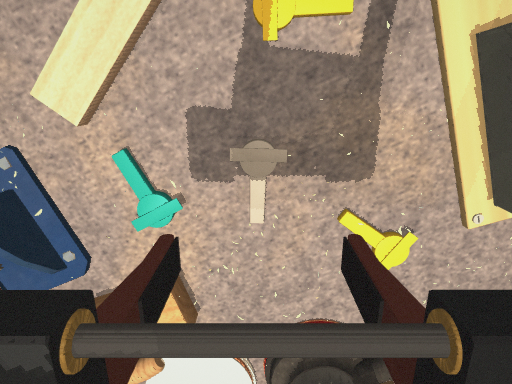

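The wrist view shows the grey hinge with its cup at (258,158), the arm running to (257,222), and clear ground around it.

Run:
```python
import numpy as np,cv2
from h import *
im=cv2.imread("pics/w3.png");p=np.load("pics/w3.npz")
hsv=cv2.cvtColor(im,cv2.COLOR_BGR2HSV)
cv2.imwrite("pics/w3c.png",cv2.resize(im[130:235,215:305],None,fx=5,fy=5,interpolation=cv2.INTER_CUBIC))
for y in range(160,228,6):
    print(y,[tuple(im[y,x]) for x in (240,258)] if 0 else im[y,236:282:2].sum(1).tolist())
```

```text
160 [394, 387, 392, 381, 379, 393, 378, 375, 380, 385, 389, 380, 391, 387, 395, 395, 390, 394, 395, 398, 396, 395, 396]
166 [300, 273, 296, 390, 394, 393, 395, 399, 396, 408, 403, 397, 403, 395, 402, 402, 404, 402, 407, 408, 318, 304, 329]
172 [351, 315, 306, 304, 302, 395, 392, 399, 394, 394, 395, 400, 397, 393, 395, 401, 393, 390, 287, 274, 303, 301, 306]
178 [498, 488, 485, 478, 418, 457, 473, 380, 400, 421, 416, 419, 426, 423, 433, 290, 374, 457, 485, 490, 490, 474, 500]
184 [498, 439, 486, 526, 483, 462, 484, 562, 620, 623, 628, 622, 627, 628, 621, 433, 505, 512, 486, 494, 469, 485, 513]
190 [459, 467, 471, 461, 441, 463, 469, 556, 621, 624, 624, 631, 630, 632, 616, 484, 464, 462, 470, 490, 500, 474, 412]
196 [438, 436, 455, 469, 456, 462, 441, 549, 618, 617, 612, 622, 617, 627, 599, 493, 478, 439, 450, 459, 451, 465, 450]
202 [446, 456, 449, 454, 468, 458, 447, 554, 617, 611, 617, 622, 624, 618, 536, 443, 457, 512, 519, 513, 512, 476, 503]
208 [489, 466, 459, 495, 498, 498, 537, 591, 621, 644, 608, 611, 616, 615, 407, 483, 494, 486, 512, 550, 513, 418, 438]
214 [510, 499, 497, 465, 443, 443, 511, 593, 646, 642, 639, 641, 637, 637, 388, 506, 519, 455, 440, 519, 475, 472, 461]
220 [433, 458, 432, 450, 469, 473, 446, 588, 641, 639, 638, 638, 639, 631, 375, 462, 476, 480, 482, 468, 443, 447, 491]
226 [425, 467, 503, 501, 484, 480, 523, 512, 541, 540, 527, 502, 488, 434, 448, 511, 496, 484, 456, 566, 473, 478, 505]
```

View pics/w3c.png

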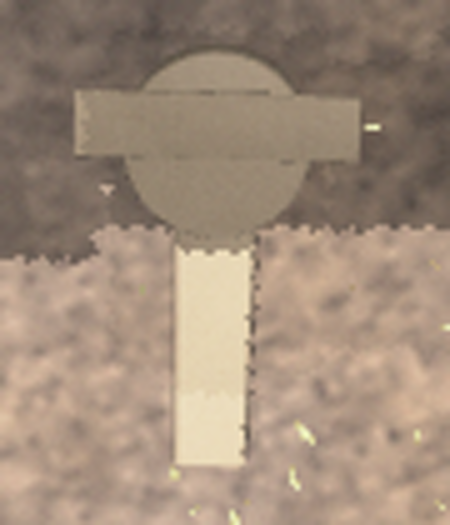

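Run:
```python
import numpy as np
from cell import r
from h import *
p=np.load("pics/w3.npz")
e=onz(p,(257.0,222.8),.010);c=onz(p,(258.3,158.6),.011)
f=[onz(p,(215+q[0]/5,130+q[1]/5),.012)[:2] for q in((76,92),(358,99),(358,160),(76,155))]
print(e,c,np.linalg.norm(e-c),np.mean(f,0))
d=(e-c)[:2];d/=np.linalg.norm(d);yaw=np.degrees(np.arctan2(d[1],d[0]));print(yaw, f[1]-f[0], np.degrees(np.arctan2(*( (f[1]-f[0])[::-1]))))
g=e[:2]-.029*d;g2=c[:2]+.035*d;print(g,g2)
print(r.ik([*g,.003],[-90,0,yaw]))
```

```text
[ 0.53771709 -0.22495161  0.01      ] [ 0.48009481 -0.19774744  0.011     ] 0.06372906444463472 [ 0.47721559 -0.19633455]
-25.272557637922027 [0.02196182 0.04614456] 64.54858089518277
[ 0.51149276 -0.21257079] [ 0.51174486 -0.2126898 ]
[-29.71273507  33.25530739 103.62271417   0.          43.12197843
 -94.44017743]
```

```bash
python3 - <<'E'
import numpy as np,cv2
from cell import r
from h import *
g=[.5116,-.2126];rp=[-90,0,-25.3]
r.move_linear([*g,.06],rp,velocity=.15)
hit=r.move_linear([*g,.003],velocity=.05,until_force=4)
print(hit,r.get_obs()["tcp_pos"])
r.close_gripper(25)
o=r.get_obs();print("w",o["width"],o["tcp_pos"],o["ft_force"])
r.move_linear([*g,.15],velocity=.15)
o=r.get_obs();print("w",o["width"],o["tcp_pos"],o["ft_force"],o["time_s"])
cv2.imwrite("pics/w4.png",r.camera("wrist"));cv2.imwrite("pics/s4.png",r.camera("scene"));cv2.imwrite("pics/t4.png",r.camera("top"))
E
python3 -c "
import cv2,numpy as np
a=cv2.imread('pics/w4.png');b=cv2.imread('pics/s4.png');c=cv2.imread('pics/t4.png')
cv2.imwrite('pics/m4.png',np.hstack([a[100:384,130:400],cv2.resize(b[100:250,180:360],None,fx=1.5*1.26,fy=284/150),]))"
```

```text
False [ 0.51186256 -0.21272642  0.00331509]
w 0.015779885954839874 [ 0.51159585 -0.21260283  0.00298371] [ 0.16259485  0.50239171 -1.00899472]
w 0.015604780160691422 [ 0.51090428 -0.21221206  0.14915279] [ 1.057333    0.33312635 -1.13711006] 13.6167
```

View pics/m4.png

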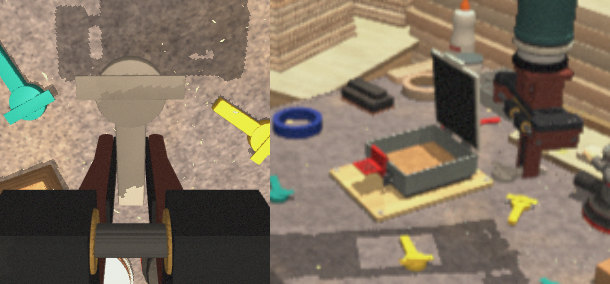

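View pics/t4.png

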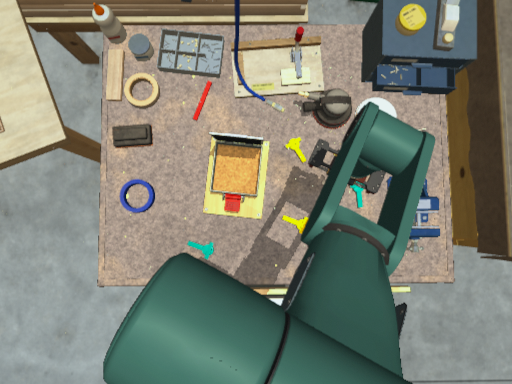

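The hinge is in the grip (width 15.6 mm), and the top view shows the open box around (238,167). I'll check the box's inner rim there.

Run:
```python
import cv2
im=cv2.imread("pics/t4.png");cv2.imwrite("pics/t4c.png",cv2.resize(im[128:222,200:275],None,fx=6,fy=6,interpolation=cv2.INTER_CUBIC))
```

```text
(no output)
```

View pics/t4c.png

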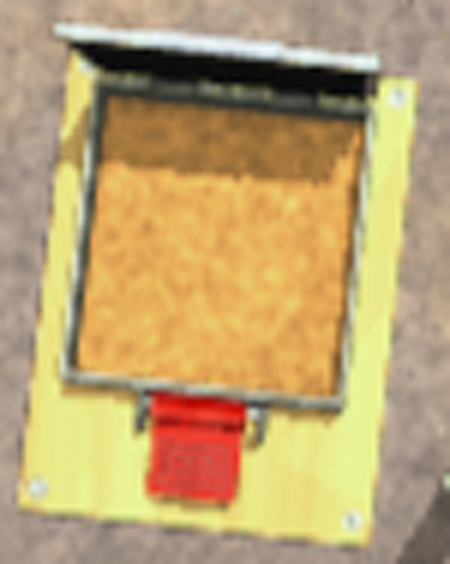

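Run:
```python
import numpy as np
from cell import r
from h import *
p=r.camera_params("top")
f=lambda a,z:w2b(onz(p,(200+a[0]/6-.42,128+a[1]/6-.42),z)).round(4)
print("rim",f((62,380),.062),f((338,410),.062),f((93,88),.062),f((374,118),.062))
print("lid top",f((58,28),.215),f((378,66),.215))
print("latch front",f((147,495),.056),f((235,503),.056))
for x in(.012,.02): print(r.ik([*b2w(x),.03],[-90,0,YB]),b2w(x))
```

```text
rim [-0.0554  0.0675] [-0.0553 -0.0672] [0.0888 0.0693] [ 0.0892 -0.0692]
lid top [0.0824 0.067 ] [ 0.0811 -0.0689]
latch front [-0.1062  0.0206] [-0.1055 -0.0223]
[ -0.63854479  29.6073892  105.52561905   0.          44.86699175
 -83.97854479] [0.52901902 0.06300827]
[ -0.72822074  30.03849847 104.52061632   0.          45.44088522
 -84.06822074] [0.53696504 0.06208045]
```

Run:
```python
import numpy as np,cv2
from cell import r
from h import *
rp=[-90,0,YB]
r.goto([*b2w(-.02,-.17),.16],rp)
r.move_linear([*b2w(.012,0),.13],velocity=.15)
r.move_linear([*b2w(.012,0),.05],velocity=.08)
hit=r.move_linear([*b2w(.012,0),.022],velocity=.02,until_force=3)
o=r.get_obs();print(hit,o["tcp_pos"],w2b(o["tcp_pos"]),o["width"],o["ft_force"],o["time_s"])
cv2.imwrite("pics/w5.png",r.camera("wrist"))
```

```text
True [0.52897069 0.06296984 0.02924078] [ 1.19564491e-02 -4.37770120e-05] 0.01556097771223454 [ 0.98454324 -0.0230974   4.49351961] 17.7417
```

View pics/w5.png

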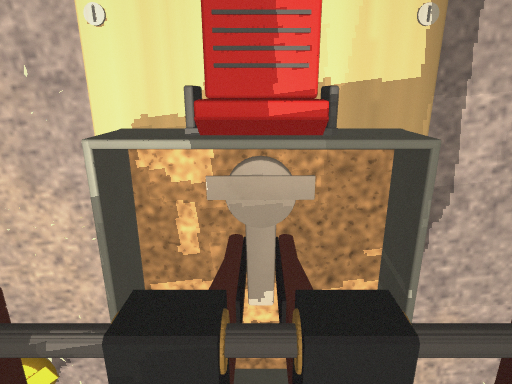

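The hinge lies on the box floor with its cup at (261,190), well inside the walls. Floor contact agrees with h of about 10 mm. Now I'll release it.

Run:
```python
import numpy as np,cv2
from cell import r
from h import *
r.open_gripper(); r.sleep(.3)
o=r.get_obs();print(o["width"],o["ft_force"],o["tcp_pos"])
r.move_linear([*b2w(.012,0),.15],velocity=.12)
p=r.camera_params("wrist");np.savez("pics/w6.npz",**p)
cv2.imwrite("pics/w6.png",r.camera("wrist"))
print(r.get_obs()["time_s"])
Z=.16;rp=[-90,0,YB]
for b in((.012,-.2),(.16,-.2),(.16,0),(.14,0)): 
  for z in (.2,.17,.28): print(b,z,r.ik([*b2w(*b),z],rp))
```

```text
0.08809542292910437 [-0.28656538 -0.00277721  0.08244288] [0.52824512 0.06299819 0.02884067]
20.4833
(0.012, -0.2) 0.2 [ -22.5713642    15.62544745   97.5311331     0.           66.84341945
 -105.9113642 ]
(0.012, -0.2) 0.17 [ -22.5713642    17.57680493   99.57786906    0.           62.84532601
 -105.9113642 ]
(0.012, -0.2) 0.28 [ -22.5713642    11.37669829   91.24687583    0.           77.37642588
 -105.9113642 ]
(0.16, -0.2) 0.2 [ -19.07238758   27.4008507    78.64754967    0.           73.95159962
 -102.41238758]
(0.16, -0.2) 0.17 [ -19.07238758   28.90578242   80.53552398    0.           70.5586936
 -102.41238758]
(0.16, -0.2) 0.28 [ -19.07238758   24.11904774   72.70227693    0.           83.17867533
 -102.41238758]
(0.16, 0) 0.2 [ -1.95677823  27.97922153  77.64426527   0.          74.3765132
 -85.29677823]
(0.16, 0) 0.17 [ -1.95677823  29.46432847  79.53016      0.          71.00551153
 -85.29677823]
(0.16, 0) 0.28 [ -1.95677823  24.7444871   71.69841213   0.          83.55710077
 -85.29677823]
(0.14, 0) 0.2 [ -1.81315768  26.3834564   80.39684955   0.          73.21969404
 -85.15315768]
(0.14, 0) 0.17 [ -1.81315768  27.92365826  82.28985659   0.          69.78648515
 -85.15315768]
(0.14, 0) 0.28 [ -1.81315768  23.01887494  74.44822814   0.          82.53289693
 -85.15315768]
```

View pics/w6.png

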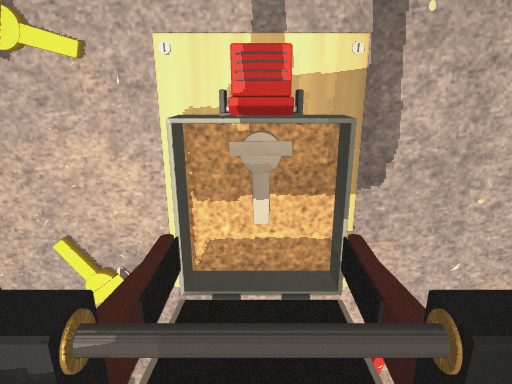

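The hinge lies flat and free in the box, with its cup at (261,150) and arm end at (261,222). Next I'll go over the lid to its outer side and push it round its arc.

Run:
```python
import numpy as np,cv2
from cell import r
from h import *
rp=[-90,0,YB]
r.close_gripper(10)
r.move_linear([*b2w(.012,0),.30],velocity=.25)
r.move_linear([*b2w(.15,0),.30],velocity=.2)
r.move_linear([*b2w(.14,0),.195],velocity=.15)
hit=r.move_linear([*b2w(.085,0),.195],velocity=.04,until_force=1.5)
o=r.get_obs();print(hit,o["tcp_pos"],w2b(o["tcp_pos"]),o["ft_force"],o["time_s"])
cv2.imwrite("pics/s7.png",r.camera("scene"))
```

```text
True [0.61011952 0.05355446 0.19480401] [9.36496485e-02 1.58034772e-05] [1.21851968 0.38143755 2.36769718] 25.3167
```

View pics/s7.png

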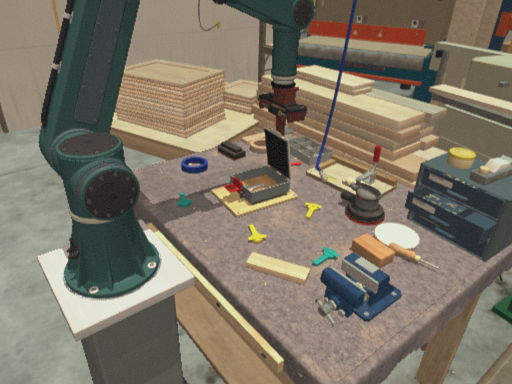

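The picture shows the finger behind the lid's outer face near its top (about (282,125)), and the touch at x = 0.094 in the board frame agrees with the predicted lid. Now the arc.

```bash
python3 - <<'E'
import numpy as np,cv2
from cell import r
from h import *
Hx,Hz=.0955,.0622
def tcp(th,s=.130):
    x=Hx-s*np.cos(th)+.005*np.sin(th)+.010; z=Hz+s*np.sin(th)+.005*np.cos(th)
    return [*b2w(x,0),z]
for th in np.linspace(1.36,.16,11):
    hit=r.move_linear(tcp(th),velocity=.06,until_force=7)
    o=r.get_obs();print(round(th,2),hit,o["tcp_pos"].round(4),o["ft_force"].round(1),round(o["time_s"],1))
    if hit: break
cv2.imwrite("pics/s8.png",r.camera("scene"));cv2.imwrite("pics/w8.png",r.camera("wrist"))
E
python3 -c "
import cv2,numpy as np
a=cv2.imread('pics/w8.png');b=cv2.imread('pics/s8.png')
cv2.imwrite('pics/m8.png',np.hstack([cv2.resize(a,(400,300)),cv2.resize(b[100:235,180:360],(400,300))]))"
```

```text
1.36 False [0.5991 0.0548 0.19  ] [ 0.6 -0.5  0.2] 25.7
1.24 False [0.5841 0.0566 0.1866] [ 1.7  0.2 -0.5] 26.1
1.12 False [0.5695 0.0583 0.1813] [ 1.4 -0.3  0.1] 26.5
1.0 False [0.5556 0.0599 0.174 ] [ 0.9 -0.1  1.8] 26.9
0.88 False [0.5428 0.0614 0.1653] [ 0.9 -0.9  1.4] 27.3
0.76 False [0.531  0.0627 0.155 ] [ 1.1 -0.   2.6] 27.8
0.64 False [0.5206 0.0639 0.1435] [-0.5 -0.   2.7] 28.2
0.52 False [0.5116 0.065  0.1307] [ 0.2 -0.1  2.2] 28.6
0.4 False [0.5043 0.0658 0.117 ] [ 0.7 -0.4  1.8] 29.0
0.28 False [0.4986 0.0665 0.1025] [-0.2 -0.2  2. ] 29.4
0.16 False [0.4948 0.067  0.0874] [-0.  -0.6  0.7] 29.8
```

View pics/m8.png

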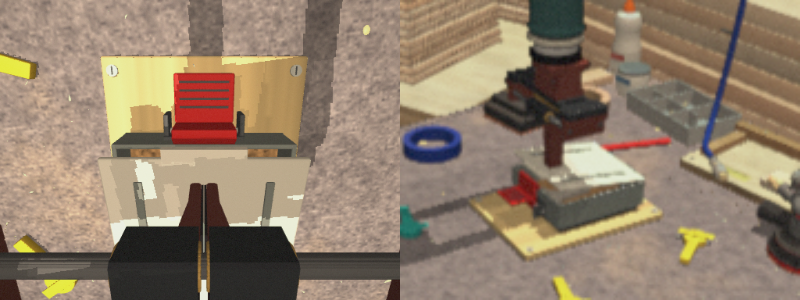

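The lid is nearly down under the fingers (wrist view: free edge at about row 158 of the left panel, latch still red and proud at (205,105)). Now the slow press.

Run:
```python
import numpy as np,cv2
from cell import r
from h import *
o=r.get_obs();x,y=o["tcp_pos"][:2]
z=.078
hit=r.move_linear([x,y,z],velocity=.03,until_force=12);print(hit,r.get_obs()["tcp_pos"][2])
hit=r.move_linear([x,y,.064],velocity=.008,until_force=16)
o=r.get_obs();print(hit,o["tcp_pos"].round(4),o["ft_force"].round(1),round(o["time_s"],1))
cv2.imwrite("pics/w9.png",r.camera("wrist"))
```

```text
False 0.0775987224829217
True [0.495  0.0669 0.0667] [-2.6 -0.4 14.2] 31.8
```

View pics/w9.png

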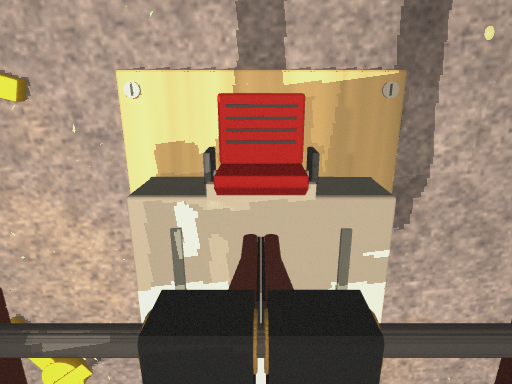

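The reading z = 0.0667 equals the shut-lid height at the rim, and the lip is tucked under the red hook (262,183). I'll lift off and see whether it stays.

Run:
```python
import numpy as np,cv2
from cell import r
from h import *
o=r.get_obs();x,y=o["tcp_pos"][:2]
r.move_linear([x,y,.085],velocity=.03)
print(r.get_obs()["ft_force"].round(1))
r.move_linear([x,y,.17],velocity=.15);r.sleep(.3)
print(r.get_obs()["time_s"])
p=r.camera_params("wrist");np.savez("pics/w10.npz",**p)
a=r.camera("wrist");b=r.camera("scene");t=r.camera("top");cv2.imwrite("pics/t10.png",t);cv2.imwrite("pics/w10.png",a)
cv2.imwrite('pics/m10.png',np.hstack([cv2.resize(a,(400,300)),cv2.resize(b[130:235,190:330],(400,300),interpolation=cv2.INTER_CUBIC)]))
```

```text
[ 0.6 -0.2 -0.3]
33.6417
```

View pics/m10.png

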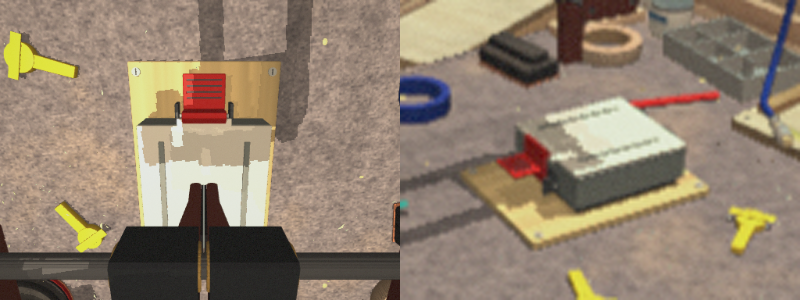

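View pics/t10.png

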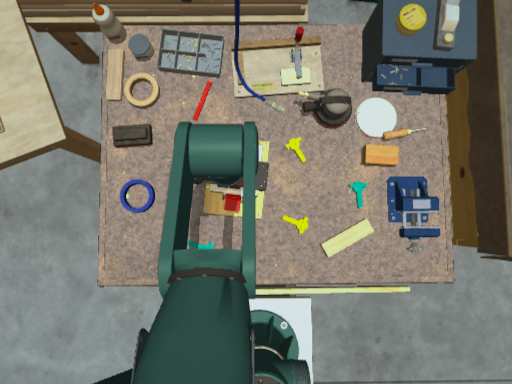

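The lid stays shut with the arm 100 mm clear: it lies level in the scene view and the lip is under the hook. In the top view the tape (137,196), sanding block (132,135) and cork block (381,155) are at their starting pixels. I'll hand the job in.

Run:
```python
from cell import r
print(r.sign_off(), r.get_obs()["time_s"])
```

```text
the job is handed in; nothing more can be done
the job is handed in; nothing more can be done
```

I pressed the latch and the lid sprang open. I then laid the grey cup hinge flat on the box floor and let it go, and swung the lid over and pressed it shut. The job was handed in at about 34 s.

- **Forces:** the highest readings after each push were about 13 N on the latch and 14 N on the lid, both under the 25 N limit. I took these as each move ended, so brief peaks in between were not recorded.
- **Packing height:** touching the pad and touching the box floor both gave about 10 mm. The first estimate, from apparent widths in the wrist picture, was only 0 to 4 mm, and I dropped it.
- **Lid:** the press stopped at z = 66.7 mm, against 67 mm expected for a shut lid. It stayed level under the hook once the arm was about 100 mm clear.
- **Hinge and bystanders:** the hinge was flat and free inside the walls when last seen, before the lid closed. The tape, sanding block and cork block showed no shift in the top view.
- **Not measured:** I judged the lid and latch angles by eye and touch only, and the hand-in gave no verdict.

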